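# Sweep the gilding scales into the tray

## Robot

A 6-joint arm with a two-finger parallel gripper is mounted at the origin on the work surface. World frame = base frame: x ahead of the robot, y to its left, z up, the work surface at z = 0. Lengths are in m, angles in rad, forces in N, time in s.
With the tool pointing down it reaches from about 0.375 to 0.9 m from the base axis. Payload 3.1 kg.
Tool frame: the origin (TCP) lies midway between the tips of the shut fingers; the grasp point (between the pads) lies 19 mm behind it; z points along the fingers, y is the line along which they close (so a half turn about z gives the same grasp; the last joint's range is limited). The gripper opens to 87 mm and grips with 3 to 60 N. Pads are 19 mm wide; open, the fingers measure 117 mm over their backs; the gripper's body (75 mm by 190 mm) begins 51 mm behind the grasp point.
Start: joints at [-1.518, 0.527, 1.433, -0, 1.181, -0.178], TCP at [0.143, -0.608, 0.223] pointing down, gripper open.
Joint ranges: [-3.08, 3.08], [-0.75, 2.2], [0.22, 2.44], [-1.43, 4.57], [0, 2.65], [-2.85, 2.85]. Speed limits (rad/s): [2.79, 2.79, 3.14, 3.14, 3.14, 3.14].

## Interface

Orientations are given as a unit quaternion [x, y, z, w].
In Python, from rig import robot gives the robot as it stands.
- The arm moves only by the shell command python3 -m jog 'ROWS' [FORCE]. ROWS is a JSON object of lists of equal length, an entry for each row: "dp": the shift along the tool's x, y, z in mm, a list of three; "delta_rot": the turn, a rotation vector about the tool's x, y, z in rad, a list of three; "gripper": the opening, from -1 (shut) to 1 (fully open). A call has 1 to 12 rows; each row is the pose to reach, as a shift and turn from the pose commanded when the call began, along the tool's axes at that moment; what a row does not reach only later rows make up. A row lasts 1/10 s, in which the tool goes at most 50 mm and 8.59 degrees, less where a joint would pass 70% of its speed; a pose out of reach is approached as far as the arm can. A call with a gripper value outside its range is refused whole. The fingers move at their own pace and stop on an object; FORCE is the grip in N (left out, the last holds). Time passes only in rows, so rows that repeat a pose let the fingers close. It gives the time, the measured TCP pose, the force, the opening and the grip force at its end, in the units of the state.
- robot.get_obs(): the state, without advancing time (a new reading comes with each control period).
- robot.camera(name): name is "scene" or "top" or "wrist"; returns the picture (400x640x3 uint8, red, green, blue); there is no depth.
- robot.camera_model(name): a dict with "fx", "fy", "cx", "cy" (pixels), "xyz" and "orientation" of the camera in the world; the wrist camera has in their place "T_tool_cam" (4x4, takes a point from camera to tool coordinates, whose origin is the TCP and whose axes are the flange's). Camera axes: x right, y down, z forward; pixel columns grow to the right and rows downward; lengths in m; the calibration is good to about 2 mm. A picture is of the moment at which its call begins: read the wrist's pose just before it. camera_model takes no time and is no camera call.
- robot.hand_in(): hands the job in; it is judged then, once.
Trained networks look in the newest picture that a camera, given by its name, has taken for a name from the list of things; names that differ only in an ending like _2 or _b are one class to them, and where a whole thing is asked for, a point or a joint stands for the part that bears it (a point fixed in the world has none). Each returns a list of dicts, best first, with "score" (0 to 1); they miss things now and then, are a little off and sometimes report something else, mostly with a low value. They report only what shows in the picture. A call takes as long as a camera call. They do not tell look-alikes from the thing itself.
- robot.search_frame(name, camera): "rect" ([left, top, right, bottom] in pixels, round what is visible of it).
The state is a dict: "time": time; "q": joint angles; "joint_velocities": joint speeds; "joint_torque": joint torques, N m; "position": TCP position; "tool_rot": TCP orientation; "ft_force": force on the tool from outside, world axes, zero at the start; "moment": the same for the moment, N m; "grip_width": finger opening in m; "grip_force": force on a finger pad.
Only numpy, scipy, OpenCV 4.12 (cv2) and the standard library are available. Lean on these libraries where they do the work, as an engineer would, in place of code of your own. Each camera call takes 0.05 s, during which the arm holds its last target. There are 200 camera calls.

## Task

Three loose brass scales are left lying on the props bench: sweep all three across the bench top with your fingertips, through the open side of the sweeping tray, until each lies flat and wholly inside it. Slide them along the bench, never pick one up, and leave the little screw-top tin and everything else on the bench where it stands.

Things in the scene. Friction and masses are not known exactly. Their poses are not given: they have to be found in the camera images.
- tray: aluminium sweeping tray, fixed to the bench, 113 (x) by 226 (y) mm. Walls 3 mm thick, 25 mm high on three sides; its -x side is the open mouth. Floor paper-thin, level with the bench: no step at the mouth. Origin at bench height, mid inside: mouth edge at x = -55 mm, back wall inner face at x = +55 mm, side walls inner faces at y = -110 and +110 mm. z up
- scale0: loose brass scale to be swept: a round, slightly domed solid disc 30 mm in diameter and 10 mm thick (its upright rim is 7 mm high), about 30 g, lying flat. It slides when pushed and stops at once when the push stops. Origin at the centre of its underside, z up
- scale1: loose brass scale to be swept: a round, slightly domed solid disc 30 mm in diameter and 10 mm thick (its upright rim is 7 mm high), about 30 g, lying flat. It slides when pushed and stops at once when the push stops. Origin at the centre of its underside, z up
- scale2: loose brass scale to be swept: a round, slightly domed solid disc 30 mm in diameter and 10 mm thick (its upright rim is 7 mm high), about 30 g, lying flat. It slides when pushed and stops at once when the push stops. Origin at the centre of its underside, z up
- tin: small upright screw-top metal tin, 34 mm in diameter, 42 mm tall, loose, about 90 g, standing among the scales, sometimes between a scale and the tray; to be left alone. Origin at the centre of its underside
- tube: yellow glue tube with white cap lying flat, loose, 110 mm long (x, cap at -x: x from -54 to +55 mm), 36 mm wide (y), 16 mm high; to be left alone. Origin on the bench under its middle
- knife: palette knife lying flat, loose, wooden handle at -x, steel blade at +x: x from -100 to +96 mm, 18 mm wide (y), 14 mm high; to be left alone. Origin on the bench under the front end of the handle
- bird: half-gilded bird figurine, 80 mm in diameter, 108 mm tall, loose; to be left alone. Origin at the centre of its underside
Things that resemble listed ones, but are neither listed nor needed, are in the scene too. What is shaped like the scale1 but pink, purple or red is not meant.

How it is judged:
By the outcome, as a careful person would: the job done as asked, in the order asked, and still so for the second after the job is handed in, with the robot touching nothing.
It also fails if it takes over 58 s, if anything falls off the work surface, if the arm or the gripper's body presses on something with over 40 N, if the wrist force passes 120 N, or if a joint passes its speed limit or range.

## Working session

There is one attempt and no reset: what is moved stays moved. The work goes in short steps, Python scripts to look and compute and a shell command to move; the robot and the scene stay as the last step left them, time stands still between calls to the robot, and variables do not carry over. Pictures are saved under pics/ and viewed, at most 10 in all, crops included, and the job is handed in when it is done.

```bash
mkdir -p pics
cat > h.py <<'E'
import numpy as np, cv2
from rig import robot
from scipy.spatial.transform import Rotation as R
def cam(name):
    o=robot.get_obs(); im=robot.camera(name); m=robot.camera_model(name)
    if "T_tool_cam" in m:
        T=np.eye(4);T[:3,:3]=R.from_quat(o["tool_rot"]).as_matrix();T[:3,3]=o["position"];T=T@np.array(m["T_tool_cam"])
    else:
        T=np.eye(4);T[:3,:3]=R.from_quat(m["orientation"]).as_matrix();T[:3,3]=m["xyz"]
    return im,m,T
def ray(m,T,u,v,z):
    d=T[:3,:3]@np.array([(u-m["cx"])/m["fx"],(v-m["cy"])/m["fy"],1]);p=T[:3,3]
    return (p+d*(z-p[2])/d[2])[:2]
def proj(m,T,P):
    c=(np.array(P)-T[:3,3])@T[:3,:3]; return np.array([m["fx"]*c[0]/c[2]+m["cx"],m["fy"]*c[1]/c[2]+m["cy"]])
E
python3 - <<'E'
from h import *
im,m,T=cam("top");cv2.imwrite("pics/top.png",im[:,:,::-1])
print(m["xyz"],m["fx"])
for n in ["scale0","tin","tray","tube","knife","bird"]:
    for r in robot.search_frame(n,"top"):
        a=r["rect"];u,v=(a[0]+a[2])/2,(a[1]+a[3])/2
        print(n,round(r["score"],2),np.round(a),np.round(ray(m,T,u,v,0.005),3))
o=robot.get_obs();print(o["time"],o["position"],R.from_quat(o["tool_rot"]).as_matrix().round(3).tolist(),o["grip_width"])
E
```

```text
[0.35692534 0.11816709 0.93575216] 427.70442702809214
scale0 0.71 [290. 197. 304. 207.] [0.524 0.139]
scale0 0.49 [376. 280. 388. 295.] [ 0.338 -0.044]
scale0 0.47 [324. 204. 336. 221.] [0.5   0.066]
scale0 0.46 [361. 193. 370. 212.] [ 0.523 -0.014]
scale0 0.43 [363. 238. 369. 252.] [ 0.428 -0.013]
tin 0.6 [294. 232. 304. 248.] [0.44  0.134]
tray 0.58 [282. 133. 387. 182.] [0.625 0.055]
tube 0.67 [240. 198. 257. 246.] [0.48  0.244]
knife 0.73 [410. 168. 421. 261.] [ 0.496 -0.124]
bird 0.67 [147. 139. 190. 182.] [0.617 0.426]
bird 0.34 [413. 168. 420. 262.] [ 0.496 -0.126]
0.35 [ 0.14297716 -0.60823722  0.22229915] [[0.973, 0.229, -0.0], [0.229, -0.973, 0.001], [0.0, -0.001, -1.0]] 0.08710260024416602
```

View pics/top.png

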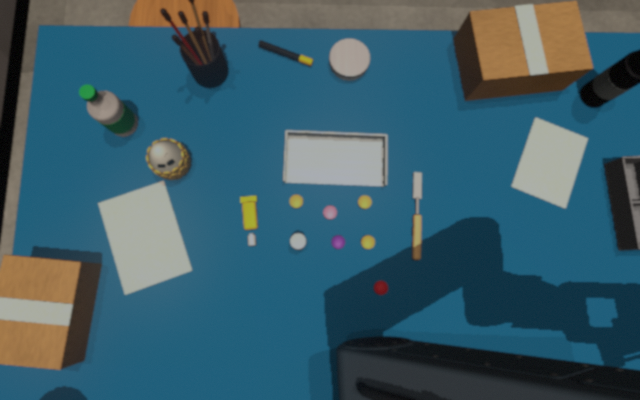

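The yellow discs at (296,201), (365,202) and (368,242) fit brass. The pink (330,212), purple (338,242) and red (381,287) discs are excluded as look-alikes. I'll confirm this in an enlarged crop and measure by colour.

Run:
```python
from h import *
im,m,T=cam("top")
c=cv2.resize(im[120:305,225:435],None,fx=3.2,fy=3.2,interpolation=cv2.INTER_CUBIC);cv2.imwrite("pics/crop.png",c[:,:,::-1])
hsv=cv2.cvtColor(im,cv2.COLOR_RGB2HSV)
mk=((hsv[...,0]<28)|(hsv[...,0]>130))&(hsv[...,1]>60)&(hsv[...,2]>70)
n,l,s,ce=cv2.connectedComponentsWithStats(mk.astype(np.uint8))
for i in range(1,n):
    u,v=ce[i]
    if 225<u<435 and 120<v<305 and s[i,4]>15: print(s[i],ce[i].round(1),hsv[int(v),int(u)],ray(m,T,u,v,.006).round(4))
for p in [(0,0,0)]: pass
for uv,z in [((284,131),.025),((387,133),.025),((387,187),.025),((283,185),.025),((298,240),.042)]: print(uv,ray(m,T,*uv,z).round(4))
```

```text
[290 195  13  12  90] [295.5 199.5] [ 27 135 168] [0.5291 0.1421]
[358 196  13  11  86] [364.2 200.2] [ 28 135 168] [ 0.5278 -0.0101]
[242 201  16  29 126] [249.7 214.6] [ 30 181 168] [0.4954 0.2419]
[324 206  12   9  52] [329.3 209.4] [168  59 168] [0.507  0.0676]
[412 214  10  46 360] [416.5 236.7] [ 25 102 170] [ 0.4464 -0.1234]
[361 235  14  14  94] [367.7 240.3] [ 29 137 167] [ 0.4387 -0.016 ]
[332 236  13  13 134] [337.8 241.8] [144 118 151] [0.4356 0.0495]
[374 281  14  14 155] [380.6 287.3] [  0 182 118] [ 0.3379 -0.0412]
(284, 131) [0.6803 0.1679]
(387, 133) [ 0.6771 -0.0621]
(387, 187) [ 0.5536 -0.0582]
(283, 185) [0.5576 0.1689]
(298, 240) [0.4364 0.1355]
```

View pics/crop.png

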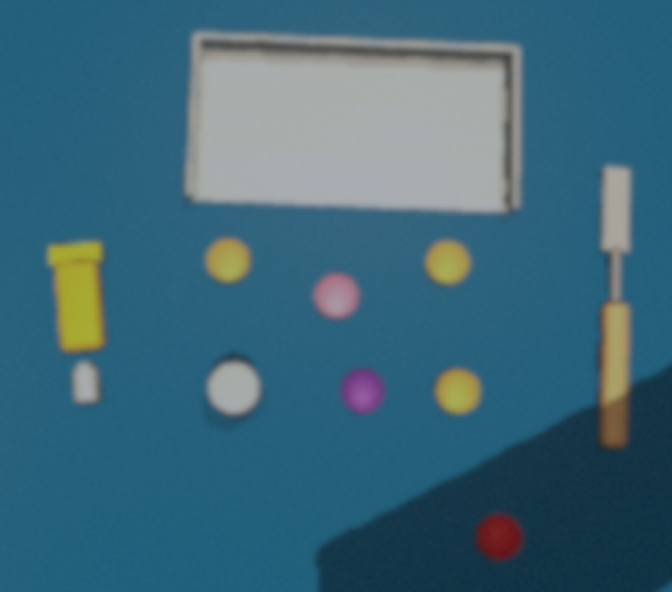

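The three brass discs are clear: A at about (0.525, 0.140), B (0.523, -0.012) and C (0.435, -0.017). The tray mouth is at x≈0.556, and the tin is at (0.434, 0.135), behind A. Next I'll move to a hover above the area with the fingers nearly shut, so they form a cradle.

```bash
python3 -m jog '{"dp":[[472,-513,0],[472,-513,0],[472,-513,0],[472,-513,0],[472,-513,0],[472,-513,0],[472,-513,0],[472,-513,0],[472,-513,0],[472,-513,0],[472,-513,0],[472,-513,0]],"delta_rot":[[0,0,0.231],[0,0,0.231],[0,0,0.231],[0,0,0.231],[0,0,0.231],[0,0,0.231],[0,0,0.231],[0,0,0.231],[0,0,0.231],[0,0,0.231],[0,0,0.231],[0,0,0.231]],"gripper":[-0.68,-0.68,-0.68,-0.68,-0.68,-0.68,-0.68,-0.68,-0.68,-0.68,-0.68,-0.68]}' 20
```

```text
time: 1.6
position: [0.4384, -0.0838, 0.223]
tool_rot: [1.0, -0.0, 0.001, 0.0]
ft_force: [0.0, -0.9, -0.1]
grip_width: 0.0147
grip_force: 0.0
```

```bash
python3 -m jog '{"dp":[[-20,-50,-50],[-20,-100,-80],[-20,-130,-80],[-20,-130,-80],[-20,-130,-80]],"delta_rot":[[0,0,0],[0,0,0],[0,0,0],[0,0,0],[0,0,0]],"gripper":[-0.68,-0.68,-0.68,-0.68,-0.68]}'
python3 - <<'E'
from h import *
im,m,T=cam("wrist");cv2.imwrite("pics/w1.png",im[:,:,::-1])
print(robot.get_obs()["position"])
for n in ["scale0","tin","tray"]:
    for r in robot.search_frame(n,"wrist"):
        a=r["rect"];u,v=(a[0]+a[2])/2,(a[1]+a[3])/2
        print(n,round(r["score"],2),np.round(a),np.round(ray(m,T,u,v,0.004),3))
a=robot.search_frame
E
```

```text
time: 2.1
position: [0.4175, 0.0455, 0.3032]
tool_rot: [1.0, 0.002, 0.001, 0.0]
ft_force: [-0.4, 0.2, -0.0]
grip_width: 0.014
grip_force: 0.0
[0.41741306 0.04439631 0.3025634 ]
scale0 0.74 [346.  87. 366. 108.] [ 0.523 -0.015]
scale0 0.68 [308. 146. 324. 165.] [0.432 0.047]
scale0 0.64 [297. 103. 314. 126.] [0.496 0.064]
scale0 0.55 [359. 204. 374. 220.] [ 0.336 -0.041]
scale0 0.54 [244.  86. 268. 107.] [0.524 0.14 ]
scale0 0.48 [348. 146. 361. 161.] [ 0.436 -0.016]
tin 0.55 [245. 145. 273. 172.] [0.427 0.14 ]
tray 0.56 [228.   0. 395.  71.] [0.608 0.054]
```

View pics/w1.png

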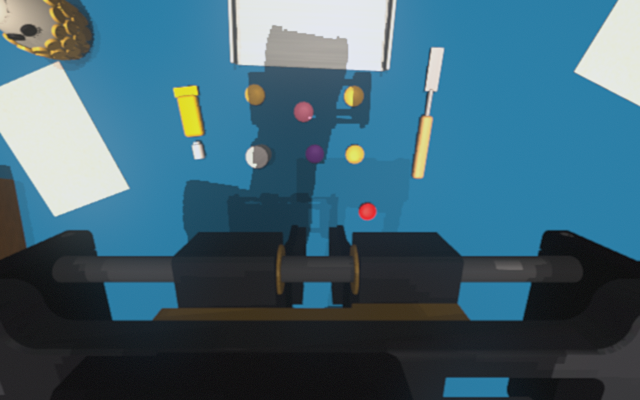

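The wrist view shows the brass discs at (256,96), (354,96) and (355,154), which agrees with the top camera to about 2 mm. I'll start with B.

```bash
python3 -m jog '{"dp":[[30,25,20],[66,58,50],[66,58,100],[66,58,150],[66,58,200],[66,58,240],[66,58,260],[66,58,260],[66,58,260]],"delta_rot":[[0,0,0],[0,0,0],[0,0,0],[0,0,0],[0,0,0],[0,0,0],[0,0,0],[0,0,0],[0,0,0]],"gripper":[-0.68,-0.68,-0.68,-0.68,-0.68,-0.68,-0.68,-0.68,-0.68]}'; python3 -c "
from h import *
o=robot.get_obs();print(o['position'],R.from_quat(o['tool_rot']).as_matrix().round(3).tolist())"
```

```text
time: 3.2
position: [0.4834, -0.0148, 0.0421]
tool_rot: [1.0, -0.001, -0.001, -0.0]
ft_force: [0.4, 0.1, 0.9]
grip_width: 0.014
grip_force: 0.0
[ 0.48344539 -0.01478797  0.04214392] [[1.0, -0.002, -0.001], [-0.002, -1.0, 0.0], [-0.001, -0.0, -1.0]]
```

```bash
python3 -m jog '{"dp":[[0,0,20],[0,0,34],[0,0,38],[0,0,38]],"delta_rot":[[0,0,0],[0,0,0],[0,0,0],[0,0,0]],"gripper":[-0.68,-0.68,-0.68,-0.68]}' && python3 -m jog '{"dp":[[10,0,0],[20,0,0],[30,0,0],[42,0,0],[54,0,0],[66,0,0],[78,0,0],[90,0,0],[102,0,0],[114,0,0],[126,0,0],[134,0,0]],"delta_rot":[[0,0,0],[0,0,0],[0,0,0],[0,0,0],[0,0,0],[0,0,0],[0,0,0],[0,0,0],[0,0,0],[0,0,0],[0,0,0],[0,0,0]],"gripper":[-0.68,-0.68,-0.68,-0.68,-0.68,-0.68,-0.68,-0.68,-0.68,-0.68,-0.68,-0.68]}'
```

```text
time: 3.6
position: [0.4842, -0.0141, 0.0054]
tool_rot: [1.0, -0.0, 0.001, 0.0]
ft_force: [-0.5, 0.0, 0.1]
grip_width: 0.0139
grip_force: 0.0
time: 4.8
position: [0.6195, -0.0137, 0.005]
tool_rot: [1.0, 0.0, 0.001, 0.0]
ft_force: [-1.0, 0.9, 1.0]
grip_width: 0.0138
grip_force: 0.2
```

```bash
python3 -m jog '{"dp":[[-15,0,0],[-20,0,-10],[-25,1,-50],[-50,2,-80],[-100,3,-100],[-150,3,-100],[-200,3,-100],[-222,3,-100],[-222,3,-100],[-222,3,-100]],"delta_rot":[[0,0,0],[0,0,0],[0,0,0],[0,0,0],[0,0,0],[0,0,0],[0,0,0],[0,0,0],[0,0,0],[0,0,0]],"gripper":[-0.68,-0.68,-0.68,-0.68,-0.68,-0.68,-0.68,-0.68,-0.68,-0.68]}'
python3 - <<'E'
from h import *
for c in ["wrist","top"]:
  im,m,T=cam(c);cv2.imwrite("pics/%s2.png"%c,im[:,:,::-1])
  for n in ["scale0","tin"]:
    for r in robot.search_frame(n,c):
        a=r["rect"];u,v=(a[0]+a[2])/2,(a[1]+a[3])/2
        print(c,n,round(r["score"],2),np.round(a),np.round(ray(m,T,u,v,0.004),3))
E
```

```text
time: 5.8
position: [0.3969, -0.0171, 0.1054]
tool_rot: [1.0, -0.0, 0.002, 0.0]
ft_force: [0.6, -1.2, -0.7]
grip_width: 0.0138
grip_force: 0.0
wrist scale0 0.97 [202.  63. 241. 103.] [0.5   0.066]
wrist scale0 0.96 [233. 141. 264. 176.] [0.434 0.047]
wrist scale0 0.86 [302. 146. 329. 172.] [ 0.433 -0.016]
wrist tin 0.96 [105. 141. 170. 184.] [0.43  0.151]
top scale0 0.71 [323. 208. 336. 218.] [0.499 0.068]
top scale0 0.68 [358. 145. 368. 158.] [ 0.641 -0.01 ]
```

View pics/wrist2.png

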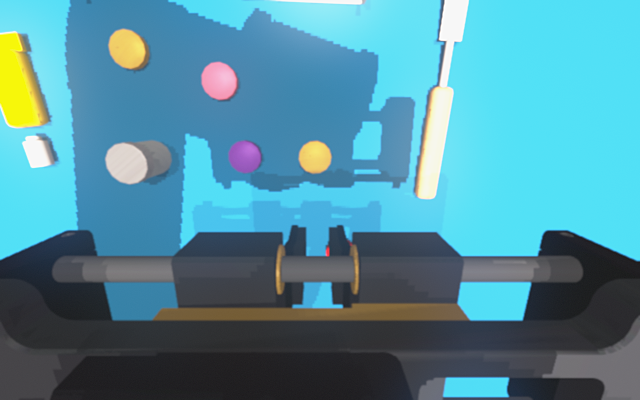

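B is in the tray at (0.641, -0.010). C (315,157) is straight ahead of the fingers, so I'll sweep it next, stopping short of B.

```bash
python3 -m jog '{"dp":[[0,0,30],[0,0,60],[0,0,90],[0,0,101],[0,0,101],[10,0,101],[20,0,101],[30,0,101],[40,0,101]],"delta_rot":[[0,0,0],[0,0,0],[0,0,0],[0,0,0],[0,0,0],[0,0,0],[0,0,0],[0,0,0],[0,0,0]],"gripper":[-0.68,-0.68,-0.68,-0.68,-0.68,-0.68,-0.68,-0.68,-0.68]}' && python3 -m jog '{"dp":[[12,0,0],[24,0,0],[36,0,0],[48,0,0],[60,0,0],[72,0,0],[84,0,0],[96,0,0],[108,0,0],[120,0,0],[130,0,0],[136,0,0]],"delta_rot":[[0,0,0],[0,0,0],[0,0,0],[0,0,0],[0,0,0],[0,0,0],[0,0,0],[0,0,0],[0,0,0],[0,0,0],[0,0,0],[0,0,0]],"gripper":[-0.68,-0.68,-0.68,-0.68,-0.68,-0.68,-0.68,-0.68,-0.68,-0.68,-0.68,-0.68]}'
```

```text
time: 7.0
position: [0.4375, -0.0169, 0.0043]
tool_rot: [1.0, 0.0, 0.001, 0.0]
ft_force: [0.5, -0.0, -0.1]
grip_width: 0.0138
grip_force: 0.1
time: 8.2
position: [0.573, -0.0167, 0.004]
tool_rot: [1.0, 0.0, 0.001, 0.0]
ft_force: [0.3, 0.2, -0.4]
grip_width: 0.0139
grip_force: 0.3
```

```bash
python3 -m jog '{"dp":[[-12,0,0],[-18,0,-10],[-22,0,-55],[-40,-20,-95],[-82,-60,-95],[-82,-105,-95],[-82,-150,-95],[-82,-169,-95],[-82,-169,-95],[-82,-169,-95]],"delta_rot":[[0,0,0],[0,0,0],[0,0,0],[0,0,0.1],[0,0,0.2],[0,0,0.33],[0,0,0.33],[0,0,0.33],[0,0,0.33],[0,0,0.33]],"gripper":[-0.68,-0.68,-0.68,-0.68,-0.68,-0.68,-0.68,-0.68,-0.68,-0.68]}'
python3 - <<'E'
from h import *
for c in ["wrist","top"]:
  im,m,T=cam(c);cv2.imwrite("pics/%s3.png"%c,im[:,:,::-1])
  for n in ["scale0","tin"]:
    for r in robot.search_frame(n,c):
        a=r["rect"];u,v=(a[0]+a[2])/2,(a[1]+a[3])/2
        print(c,n,round(r["score"],2),np.round(a),np.round(ray(m,T,u,v,0.004),3))
  if c=="wrist":
    o=robot.get_obs();print(o['position'],R.from_quat(o['tool_rot']).as_matrix().round(3).tolist())
E
```

```text
time: 9.2
position: [0.4893, 0.1524, 0.0991]
tool_rot: [0.987, -0.164, 0.0, 0.0]
ft_force: [0.5, -0.1, 0.0]
grip_width: 0.0139
grip_force: 0.0
wrist scale0 0.86 [422. 202. 453. 235.] [0.432 0.047]
wrist scale0 0.66 [458.   2. 492.  30.] [ 0.593 -0.018]
wrist scale0 0.61 [386. 142. 419. 174.] [0.5   0.065]
wrist tin 0.67 [344. 232. 358. 244.] [0.44  0.133]
[0.48962664 0.15116962 0.09870231] [[0.945, -0.326, -0.0], [-0.326, -0.945, -0.0], [-0.0, 0.0, -1.0]]
top scale0 0.69 [360. 165. 372. 181.] [ 0.59  -0.015]
top scale0 0.58 [358. 144. 369. 159.] [ 0.639 -0.011]
```

View pics/wrist3.png

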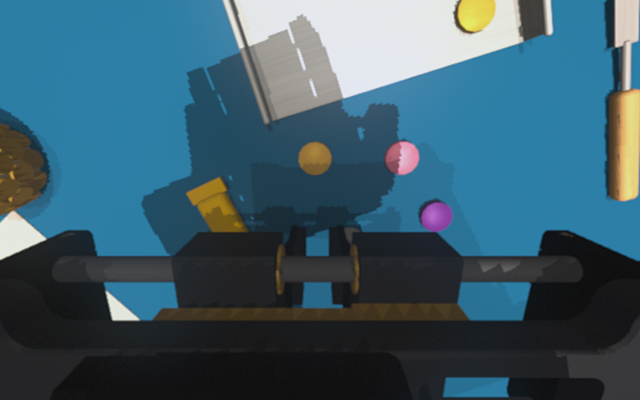

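C is in the tray at (0.591, -0.017). A (315,158) is centred ahead of the fingers, and the path clears the wall end at (268,122) and the pink disc at (402,158). I'll sweep A now.

```bash
python3 -m jog '{"dp":[[0,0,30],[0,0,60],[0,0,88],[0,0,95],[0,0,95],[10,0,95],[20,0,95]],"delta_rot":[[0,0,0],[0,0,0],[0,0,0],[0,0,0],[0,0,0],[0,0,0],[0,0,0]],"gripper":[-0.68,-0.68,-0.68,-0.68,-0.68,-0.68,-0.68]}' && python3 -m jog '{"dp":[[10,0,0],[20,0,0],[30,0,0],[40,0,0],[50,0,0],[60,0,0],[70,0,0],[80,0,0],[88,0,0],[93,0,0]],"delta_rot":[[0,0,0],[0,0,0],[0,0,0],[0,0,0],[0,0,0],[0,0,0],[0,0,0],[0,0,0],[0,0,0],[0,0,0]],"gripper":[-0.68,-0.68,-0.68,-0.68,-0.68,-0.68,-0.68,-0.68,-0.68,-0.68]}' && python3 -m jog '{"dp":[[-12,0,0],[-18,0,-10],[-22,0,-50],[-40,0,-90],[-90,0,-120],[-130,0,-160],[-170,0,-200],[-180,0,-220],[-180,0,-220],[-180,0,-220]],"delta_rot":[[0,0,0],[0,0,0],[0,0,0],[0,0,0],[0,0,0],[0,0,0],[0,0,0],[0,0,0],[0,0,0],[0,0,0]],"gripper":[-0.68,-0.68,-0.68,-0.68,-0.68,-0.68,-0.68,-0.68,-0.68,-0.68]}'
python3 - <<'E'
from h import *
im,m,T=cam("wrist");cv2.imwrite("pics/w4.png",im[:,:,::-1])
im,m,T=cam("top");c=cv2.resize(im[120:305,225:435],None,fx=3.2,fy=3.2,interpolation=cv2.INTER_CUBIC);cv2.imwrite("pics/crop4.png",c[:,:,::-1])
E
```

```text
time: 10.2
position: [0.5103, 0.1457, 0.0049]
tool_rot: [0.986, -0.164, 0.001, -0.0]
ft_force: [-0.1, -0.4, 0.1]
grip_width: 0.0142
grip_force: 0.1
time: 11.2
position: [0.5975, 0.1154, 0.0035]
tool_rot: [0.986, -0.164, 0.0, -0.0]
ft_force: [-0.2, 0.0, -0.6]
grip_width: 0.0137
grip_force: 0.2
time: 12.2
position: [0.4253, 0.1745, 0.2246]
tool_rot: [0.987, -0.164, 0.001, -0.0]
ft_force: [-0.5, -0.4, -0.0]
grip_width: 0.0137
grip_force: 0.0
```

View pics/crop4.png

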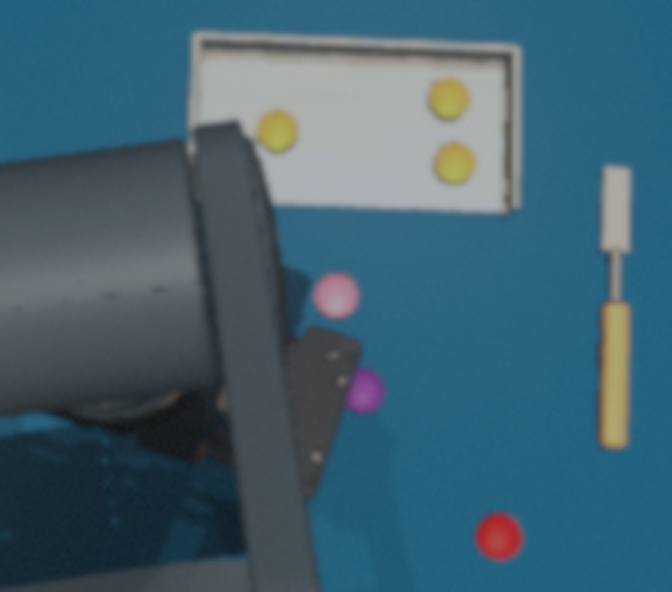

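View pics/w4.png

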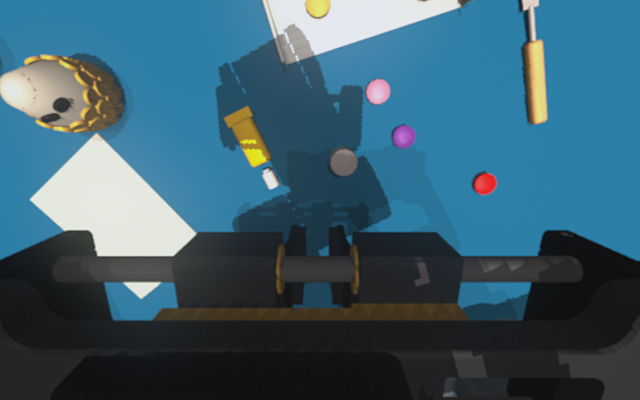

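All three scales lie inside the tray, at crop pixels (278,131), (449,99) and (455,163). The pink, purple and red discs, the knife, the tube, the bird and the tin are undisturbed, and the arm is clear.

```bash
python3 -c "
from rig import robot
print(robot.hand_in())"
```

```text
the job is handed in; nothing more can be done
None
```

I swept all three brass scales into the tray, where they lie flat and wholly inside it, left everything else where it stood, and handed the job in at about 12 s.

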